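# Clamp the plaster casting mould shut

### The job

Take the blue-handled key from its rack and with it turn both brass clamp screws on the plaster mould clockwise until they are fully home, their slots in line with the red marks. Then hang the key back on its rack as it was, handle across the two cheeks. Do not touch the mould or its screws with the gripper, and leave the mug, the phone and the brush where they lie.

Things in the scene. Friction and masses are not known exactly. Their poses are not given: they have to be found in the camera images.
- mould: white plaster two-part casting mould, fixed to the table, 110 (x) x 190 (y) x 60 mm, with two flat steel straps across its top (4 mm thick, along x, at y = -58 and +58 mm), each with a brass screw in its middle and a red mark at either end. Origin: centre of its underside. Top of the screw heads 82 mm above the table
- screw_a_slot (a point): middle of the slot floor of the brass clamp screw at the mould's -y end (mould frame x 0, y -58 mm, z 70 mm). z up, x along the slot. Head 56 mm across, its top 12 mm above this point; the straight slot is 12 mm wide, 12 mm deep, runs right across the head and is open at both ends
- screw_b_slot (a point): middle of the slot floor of the brass clamp screw at the mould's +y end (mould frame x 0, y +58 mm, z 70 mm). z up, x along the slot. Head 56 mm across, its top 12 mm above this point; the straight slot is 12 mm wide, 12 mm deep, runs right across the head and is open at both ends
- screw_a (a joint): turn of that screw in rad, growing clockwise seen from above: it starts between 0 and 0.3 and meets its stop at 1.2 (fully home), when the slot lies along the mould's x axis, pointing at the two red marks on the strap. Frictional, about 0.12 N m; it stays where it is left
- screw_b (a joint): turn of that screw in rad, growing clockwise seen from above: it starts between 0 and 0.3 and meets its stop at 1.2 (fully home), when the slot lies along the mould's x axis, pointing at the two red marks on the strap. Frictional, about 0.12 N m; it stays where it is left
- key: T-shaped key hanging upright in its rack, 112 mm tall, 0.22 kg. Origin: middle of the bottom edge of its blade; z up to the handle, x along the blade's width and the handle's length. Steel blade 38 mm wide (x), 6 mm thick (y), 24 mm tall, its lowest 6 mm only 4 mm thick; round shaft 14 mm thick; blue handle 96 (x) x 16 (y) x 32 mm (z from 80 to 112 mm). Looks the same after a half turn
- rack: plywood rack, fixed to the table: a base 110 (x) x 90 (y) x 8 mm and two upright cheeks, each 8 mm thick (x) and 80 mm long (y), top edges 95 mm above the table, inner faces at x = -28 and +28 mm. The key hangs with its handle (along x) lying across both top edges and its blade between the cheeks, blade bottom 15 mm above the table. Origin: centre of its underside
- mug: yellow mug, 76 mm wide, 85 mm tall, origin under its centre; leave alone
- phone: black phone lying flat, 148 x 72 x 9 mm, origin under its centre; leave alone
- brush: paint brush lying along its x, 170 mm long, origin about the middle; leave alone

How it is judged:
On the way, in this order (a step that is already met when the one before it is completed fails the run):
1. the key's blade is down in the slot of one of the clamp screws (((horizontal distance between key and screw_a_slot below 0.012 m and z of key in the frame of screw_a_slot below 0.009 m) or (horizontal distance between key and screw_b_slot below 0.012 m and z of key in the frame of screw_b_slot below 0.009 m))), for 0.1 s.
2. both clamp screws are home, turned there with the key, whose blade is still in one of the slots (value of joint each of screw_a, screw_b above 1 rad and ((horizontal distance between key and screw_a_slot below 0.012 m and z of key in the frame of screw_a_slot below 0.009 m) or (horizontal distance between key and screw_b_slot below 0.012 m and z of key in the frame of screw_b_slot below 0.009 m))), for 0.1 s.
At the end, for the whole second after the job is handed in: Both screws are past 1.0 rad (stop at 1.2). The key hangs at rest and released on its rack: upright within 0.12 rad, within 18 mm (x) and 38 mm (y) of the rack's middle, handle on both cheeks (blade bottom 10 to 21 mm above the rack's underside) (value of joint each of screw_a, screw_b above 1 rad and x of key in the frame of rack between -0.018 and 0.018 m and y of key in the frame of rack between -0.038 and 0.038 m and z of key in the frame of rack between 0.01 and 0.021 m and angle between key's own z axis and vertical below 0.12 rad and linear speed of key below 0.02 m/s); the robot touches nothing.
It fails at once if the gripper or the arm pushes on the mould or its screws (over 3 N) (contact force between any of the fingers, the arm and mould above 3 N).
It fails at once if a bystander (mug, phone or brush) is moved by over 30 mm (distance of any of mug, phone, brush from where it was at the start of the episode above 0.03 m).
It also fails if it takes over 67 s, if anything falls off the work surface, if the arm or the gripper's body presses on something with over 40 N, if the wrist force passes 120 N, or if a joint passes its speed limit or range.

### The arm

A 7-joint arm with a two-finger parallel gripper is mounted at the origin on the work surface. World frame = base frame: x ahead of the robot, y to its left, z up, the work surface at z = 0. Lengths are in m, angles in rad, forces in N, time in s.
With the tool pointing down it reaches from about 0.35 to 0.9 m from the base axis. Payload 8.1 kg.
Tool frame: the origin (TCP) lies midway between the tips of the shut fingers; the grasp point (between the pads) lies 19 mm behind it; y points along the fingers, z is the direction in which the jaws open and shut, and the axes are right-handed (so a half turn about y gives the same grasp; the last joint's range is limited). The gripper opens to 92 mm and grips with 3 to 60 N. Pads are 19 mm wide; open, the fingers measure 130 mm over their backs; the gripper's body (75 mm by 190 mm) begins 47 mm behind the grasp point.
Start: joints at [-1.259, 0.434, 0.025, 1.573, -0.012, 1.134, -0.075], TCP at [0.252, 0.572, 0.227] pointing down, gripper open.
Joint ranges: [-2.62, 2.62], [-0.44, 2.09], [-1.27, 1.32], [0.08, 2.57], [-1.32, 4.46], [0.12, 2], [-2.74, 2.74]. Speed limits (rad/s): [2.22, 2.22, 3.01, 3.01, 3.14, 3.14, 3.14].

### API

Orientations are given as a unit quaternion [x, y, z, w].
In Python, from cell import manip, optics, job_done gives the robot as it stands.
- The arm moves only by the tool drive_tool, never from a script. Its argument "steps" is a list of rows, each an object of numbers: "tx", "ty", "tz": the shift along the tool's x, y, z in m; "spin": the turn about the tool's y in units of 8 degrees (1.0 is 8 degrees). A call has 1 to 20 rows; each row is the pose to reach, as a shift and turn from the pose commanded when the call began, along the tool's axes at that moment; what a row does not reach only later rows make up. A row lasts 1/10 s, in which the tool goes at most 50 mm and 8.59 degrees, less where a joint would pass 70% of its speed; a pose out of reach is approached as far as the arm can. A call with a gripper value outside its range is refused whole. "hand" is the opening, from 0 (shut) to 1 (fully open), set as the call begins (left out, the last holds). The fingers move at their own pace and stop on an object; "force" is the grip in N (left out, the last holds). Time passes only in rows, so rows that repeat a pose let the fingers close. It gives the time, the measured TCP pose, the force and the opening at its end, in the units of the state.
- manip.observe(): the state, without advancing time (a new reading comes with each control period).
- optics.get_image(name): name is "scene" or "top" or "wrist"; returns the picture (384x512x3 uint8, red, green, blue); there is no depth.
- optics.get_calibration(name): a dict with "camera_matrix" (3x3 intrinsics, pixels), "world_from_camera" (4x4, takes a point from camera to world coordinates); the wrist camera has in their place "hand_eye" (4x4, takes a point from camera to tool coordinates, whose origin is the TCP and whose axes are the tool frame's). Camera axes: x right, y up, looking along -z (the intrinsics and any distortion apply to the point x, -y, -z); pixel columns grow to the right and rows downward; lengths in m; the calibration is good to about 2 mm. A picture is of the moment at which its call begins: read the wrist's pose just before it. get_calibration takes no time and is no camera call.
- job_done(): hands the job in, once; it reports no verdict.
The state is a dict: "time_s": time; "qpos": joint angles; "joint_vel": joint speeds; "joint_torque": joint torques, N m; "ee_pos": TCP position; "orientation": TCP orientation; "wrist_force": force on the tool from outside, world axes, zero at the start; "ft_torque": the same for the moment, N m; "opening": finger opening in m.
Only numpy, scipy, OpenCV 4.12 (cv2) and the standard library are available. Lean on these libraries where they do the work, as an engineer would, in place of code of your own. Each camera call takes 0.05 s, during which the arm holds its last target. There are 200 camera calls.

## Working session

There is one attempt and no reset: what is moved stays moved. The work goes in short steps, Python scripts to look and compute and a tool call to move; the robot and the scene stay as the last step left them, time stands still between calls to the robot, and variables do not carry over. Pictures are saved under pics/ and viewed, and the job is handed in when it is done.

Besides the shell and the picture viewer there is one more tool, called after "Call:" as name([rows], argument=value, ...), one row to a line, values as JSON. drive_tool: Moves the arm, as the interface text tells. Its arguments: {"type":"object","properties":{"steps":{"type":"array","items":{"type":"object","properties":{"tx":{"type":"number"},"ty":{"type":"number"},"tz":{"type":"number"},"spin":{"type":"number"}}}},"hand":{"type":"number"},"force":{"type":"number"}},"required":["steps"]}

```bash
mkdir -p pics; ls; python3 - <<'E'
from cell import manip, optics
import cv2,numpy as np
np.set_printoptions(precision=4,suppress=True)
print(manip.observe())
for n in("scene","top","wrist"):
    cv2.imwrite(f"pics/{n}0.png",optics.get_image(n)[...,::-1]); print(n,optics.get_calibration(n))
E
```

```text
pics
{'time_s': 0.0, 'qpos': array([-1.2586,  0.4352,  0.0249,  1.5742, -0.0116,  1.134 , -0.0751]), 'joint_vel': array([ 0.0008, -0.0001, -0.0001,  0.0021, -0.0001, -0.0004,  0.0019]), 'joint_torque': array([  0.0002, -66.7845,   0.9849, -31.4482,  -0.0606,   0.0427,
         0.0002]), 'ee_pos': array([0.2517, 0.5715, 0.2259]), 'orientation': array([ 0.6925, -0.1457,  0.1455, -0.6914]), 'wrist_force': array([ 0.2664, -0.525 , -0.2668]), 'ft_torque': array([ 0.0104,  0.018 , -0.0505]), 'opening': 0.09145471779753703}
scene {'camera_matrix': array([[460.1749,   0.    , 261.15  ],
       [  0.    , 460.1749, 193.3536],
       [  0.    ,   0.    ,   1.    ]]), 'world_from_camera': array([[-0.6067, -0.5969,  0.525 ,  1.3108],
       [ 0.7949, -0.4597,  0.396 ,  0.5742],
       [ 0.0049,  0.6576,  0.7534,  1.1852],
       [ 0.    ,  0.    ,  0.    ,  1.    ]])}
top {'camera_matrix': array([[358.6361,   0.    , 251.2201],
       [  0.    , 358.6361, 190.8726],
       [  0.    ,   0.    ,   1.    ]]), 'world_from_camera': array([[-0.0186,  0.9949, -0.0988,  0.4091],
       [-0.9998, -0.0188, -0.0016, -0.0084],
       [-0.0034,  0.0987,  0.9951,  1.1861],
       [ 0.    ,  0.    ,  0.    ,  1.    ]])}
wrist {'camera_matrix': array([[297.2862,   0.    , 259.3695],
       [  0.    , 297.2862, 192.1976],
       [  0.    ,   0.    ,   1.    ]]), 'hand_eye': array([[ 0.0002, -0.9563, -0.2925, -0.0793],
       [-0.0003,  0.2925, -0.9563, -0.1589],
       [ 1.    ,  0.0003, -0.0002,  0.0007],
       [ 0.    ,  0.    ,  0.    ,  1.    ]])}
```

View pics/scene0.png

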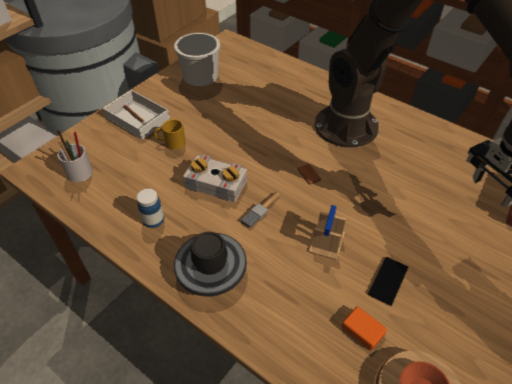

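View pics/top0.png

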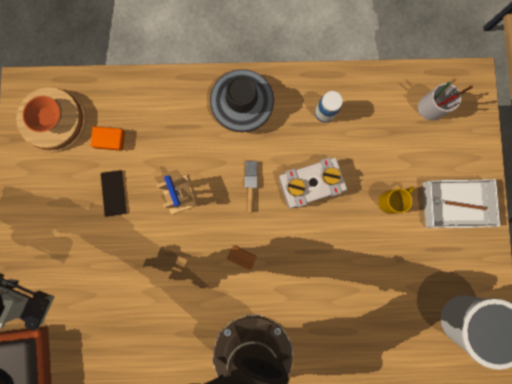

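View pics/wrist0.png

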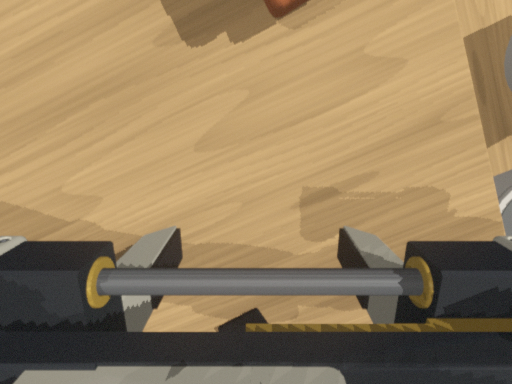

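```bash
cat > h.py <<'E'
from cell import manip, optics
import cv2,numpy as np
from scipy.spatial.transform import Rotation as R
np.set_printoptions(precision=4,suppress=True)
def tool(s=None):
    s=s or manip.observe(); T=np.eye(4); T[:3,:3]=R.from_quat(s['orientation']).as_matrix(); T[:3,3]=s['ee_pos']; return T
def cam(n,T=None):
    c=optics.get_calibration(n)
    return c['camera_matrix'], c['world_from_camera'] if n!='wrist' else T@c['hand_eye']
def px2w(n,u,v,z,T=None):
    K,W=cam(n,T); d=np.linalg.inv(K)@[u,v,1]; d=W[:3,:3]@[d[0],-d[1],-d[2]]; o=W[:3,3]
    return o+d*(z-o[2])/d[2]
def w2px(n,p,T=None):
    K,W=cam(n,T); q=np.linalg.inv(W)@[*p,1]; q=K@[q[0],-q[1],-q[2]]; return q[:2]/q[2]
def snap(n,name,crop=None,f=1):
    T=tool(); im=optics.get_image(n)[...,::-1]
    if crop: x,y,w,h=crop; im=im[y:y+h,x:x+w]
    im=cv2.resize(im,None,fx=f,fy=f,interpolation=cv2.INTER_CUBIC); cv2.imwrite(f'pics/{name}.png',im); return T
E
python3 - <<'E'
from h import *
im=cv2.imread('pics/top0.png')
a=im[160:220,145:225]; b=im[150:215,270:355]
cv2.imwrite('pics/ab.png',np.hstack([cv2.resize(a,(400,300),interpolation=2),cv2.resize(b,(400,306),interpolation=2)[:300]]))
print(tool())
hsv=cv2.cvtColor(im,cv2.COLOR_BGR2HSV)
m=cv2.inRange(hsv,(105,150,60),(130,255,255)); m[:150]=0;m[220:]=0;m[:,:140]=0;m[:,225:]=0
r=cv2.minAreaRect(cv2.findNonZero(m)); print(r,[px2w('top',*p,.112) for p in cv2.boxPoints(r)],px2w('top',*r[0],.112))
for p in [(297,187),(331,176)]: print(px2w('top',*p,.08))
E
```

```text
[[ 0.9152 -0.0004  0.4031  0.2518]
 [-0.4031 -0.0011  0.9152  0.5716]
 [ 0.0001 -1.     -0.0012  0.2261]
 [ 0.      0.      0.      1.    ]]
((171.3707275390625, 190.36341857910156), (29.483728408813477, 4.49416971206665), 69.775146484375) [array([0.5619, 0.2557, 0.112 ]), array([0.5664, 0.243 , 0.112 ]), array([0.482, 0.212, 0.112]), array([0.4776, 0.2247, 0.112 ])] [0.5218 0.2338 0.112 ]
[ 0.5283 -0.1488  0.08  ]
[ 0.5607 -0.2555  0.08  ]
```

View pics/ab.png

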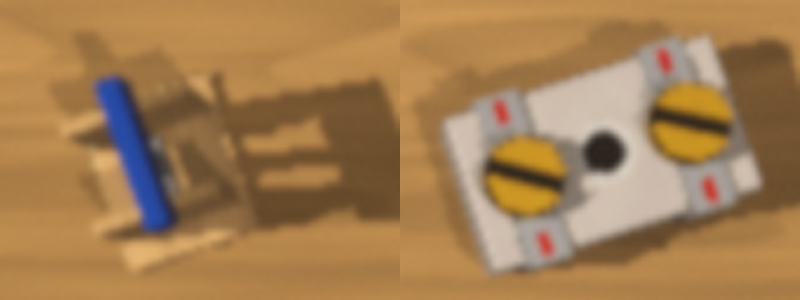

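Call:
drive_tool([
  {"tx": 0.03, "tz": -0.016, "spin": 1},
  {"tx": 0.07, "tz": -0.037, "spin": 2},
  {"tx": 0.11, "tz": -0.058, "spin": 3},
  {"tx": 0.15, "tz": -0.079, "spin": 4},
  {"tx": 0.19, "tz": -0.1, "spin": 5},
  {"tx": 0.23, "tz": -0.12, "spin": 6},
  {"tx": 0.27, "tz": -0.142, "spin": 7},
  {"tx": 0.31, "tz": -0.163, "spin": 8},
  {"tx": 0.35, "tz": -0.184, "spin": 9},
  {"tx": 0.385, "tz": -0.203, "spin": 10},
  {"tx": 0.385, "tz": -0.203, "spin": 11},
  {"tx": 0.385, "tz": -0.203, "spin": 12},
  {"tx": 0.385, "tz": -0.203, "spin": 13},
  {"tx": 0.385, "tz": -0.203, "spin": 14},
  {"tx": 0.385, "tz": -0.203, "spin": 15},
  {"tx": 0.385, "tz": -0.203, "spin": 16},
  {"tx": 0.385, "tz": -0.203, "spin": 17},
  {"tx": 0.385, "tz": -0.203, "spin": 17},
  {"tx": 0.385, "tz": -0.203, "spin": 17},
], hand=1)

```text
$.steps[0]: bad value
```

```bash
python3 - <<'E'
from h import *
T=snap('wrist','w1'); print(T,manip.observe()['qpos'])
im=cv2.imread('pics/w1.png');hsv=cv2.cvtColor(im,cv2.COLOR_BGR2HSV)
m=cv2.inRange(hsv,(105,150,60),(130,255,255))
r=cv2.minAreaRect(cv2.findNonZero(m)); print(r,[px2w('wrist',*p,.127,T) for p in cv2.boxPoints(r)],px2w('wrist',*r[0],.127,T))
E
```

```text
[[ 0.9152 -0.0004  0.4031  0.2518]
 [-0.4031 -0.0011  0.9152  0.5716]
 [ 0.0001 -1.     -0.0012  0.2261]
 [ 0.      0.      0.      1.    ]] [-1.2586  0.435   0.025   1.5737 -0.0116  1.134  -0.0751]Traceback (most recent call last):
  File "<stdin>", line 5, in <module>
cv2.error: OpenCV(4.12.0) /io/opencv/modules/imgproc/src/convhull.cpp:143: error: (-215:Assertion failed) total >= 0 && (depth == CV_32F || depth == CV_32S) in function 'convexHull'
```

View pics/w1.png

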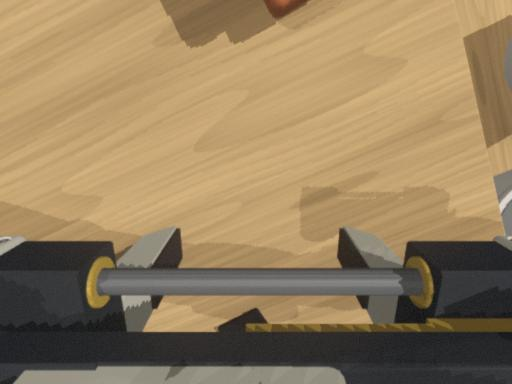

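Call:
drive_tool([
  {"tx": 0.03, "ty": 0.0, "tz": -0.016, "spin": 1.0},
  {"tx": 0.07, "ty": 0.0, "tz": -0.037, "spin": 2.0},
  {"tx": 0.11, "ty": 0.0, "tz": -0.058, "spin": 3.0},
  {"tx": 0.15, "ty": 0.0, "tz": -0.079, "spin": 4.0},
  {"tx": 0.19, "ty": 0.0, "tz": -0.1, "spin": 5.0},
  {"tx": 0.23, "ty": 0.0, "tz": -0.12, "spin": 6.0},
  {"tx": 0.27, "ty": 0.0, "tz": -0.142, "spin": 7.0},
  {"tx": 0.31, "ty": 0.0, "tz": -0.163, "spin": 8.0},
  {"tx": 0.35, "ty": 0.0, "tz": -0.184, "spin": 9.0},
  {"tx": 0.385, "ty": 0.0, "tz": -0.203, "spin": 10.0},
  {"tx": 0.385, "ty": 0.0, "tz": -0.203, "spin": 11.0},
  {"tx": 0.385, "ty": 0.0, "tz": -0.203, "spin": 12.0},
  {"tx": 0.385, "ty": 0.0, "tz": -0.203, "spin": 13.0},
  {"tx": 0.385, "ty": 0.0, "tz": -0.203, "spin": 14.0},
  {"tx": 0.385, "ty": 0.0, "tz": -0.203, "spin": 15.0},
  {"tx": 0.385, "ty": 0.0, "tz": -0.203, "spin": 16.0},
  {"tx": 0.385, "ty": 0.0, "tz": -0.203, "spin": 17.0},
  {"tx": 0.385, "ty": 0.0, "tz": -0.203, "spin": 17.0},
  {"tx": 0.385, "ty": 0.0, "tz": -0.203, "spin": 17.0},
], hand=1.0)

```text
time_s: 2.1
ee_pos: [0.5223, 0.2311, 0.2266]
orientation: [0.126, -0.696, 0.696, -0.126]
wrist_force: [0.1, 0.4, -0.0]
opening: 0.0919
```

```bash
python3 - <<'E'
from h import *
T=snap('wrist','w1'); print(T,manip.observe()['qpos'])
im=cv2.imread('pics/w1.png');hsv=cv2.cvtColor(im,cv2.COLOR_BGR2HSV)
m=cv2.inRange(hsv,(105,150,60),(130,255,255))
r=cv2.minAreaRect(cv2.findNonZero(m)); print(r,[px2w('wrist',*p,.127,T) for p in cv2.boxPoints(r)],px2w('wrist',*r[0],.127,T))
E
```

```text
[[-0.9368 -0.0002  0.3499  0.5223]
 [-0.3499 -0.0003 -0.9368  0.2311]
 [ 0.0002 -1.      0.0002  0.2266]
 [ 0.      0.      0.      1.    ]] [-0.999   0.3917  0.6796  1.7471 -0.2727  1.0992 -1.4448]
((257.0, 189.5), (97.0, 14.0), 90.0) [array([0.5633, 0.2557, 0.127 ]), array([0.5675, 0.2444, 0.127 ]), array([0.4815, 0.2118, 0.127 ]), array([0.4768, 0.2243, 0.127 ])] [0.5244 0.2348 0.127 ]
```

View pics/w1.png

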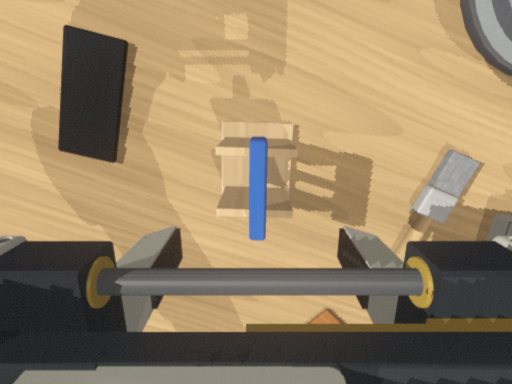

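Call:
drive_tool([
  {"tx": -0.001, "ty": 0.03, "tz": -0.003, "spin": 0.0},
  {"tx": -0.001, "ty": 0.07, "tz": -0.003, "spin": 0.0},
  {"tx": -0.001, "ty": 0.1, "tz": -0.003, "spin": 0.0},
  {"tx": -0.001, "ty": 0.12, "tz": -0.003, "spin": 0.0},
  {"tx": -0.001, "ty": 0.13, "tz": -0.003, "spin": 0.0},
  {"tx": -0.001, "ty": 0.13, "tz": -0.003, "spin": 0.0},
  {"tx": -0.001, "ty": 0.13, "tz": -0.003, "spin": 0.0},
])

```text
time_s: 2.85
ee_pos: [0.523, 0.2343, 0.0976]
orientation: [-0.124, 0.696, -0.696, 0.125]
wrist_force: [-0.4, 0.6, 0.9]
opening: 0.0921
```

Call:
drive_tool([
  {"tx": 0.0, "ty": 0.0, "tz": 0.0, "spin": 0.0},
  {"tx": 0.0, "ty": 0.0, "tz": 0.0, "spin": 0.0},
  {"tx": 0.0, "ty": 0.0, "tz": 0.0, "spin": 0.0},
  {"tx": 0.0, "ty": 0.0, "tz": 0.0, "spin": 0.0},
  {"tx": 0.0, "ty": 0.0, "tz": 0.0, "spin": 0.0},
  {"tx": 0.0, "ty": 0.0, "tz": 0.0, "spin": 0.0},
  {"tx": 0.0, "ty": 0.0, "tz": 0.0, "spin": 0.0},
], hand=0.0, force=50.0)

```text
time_s: 3.55
ee_pos: [0.5223, 0.2342, 0.0967]
orientation: [0.124, -0.696, 0.696, -0.124]
wrist_force: [-0.3, -0.6, -0.3]
opening: 0.04
```

Call:
drive_tool([
  {"tx": 0.0, "ty": 0.0, "tz": 0.0, "spin": 0.0},
  {"tx": 0.0, "ty": 0.0, "tz": 0.0, "spin": 0.0},
  {"tx": 0.0, "ty": 0.0, "tz": 0.0, "spin": 0.0},
  {"tx": 0.0, "ty": 0.0, "tz": 0.0, "spin": 0.0},
  {"tx": 0.0, "ty": 0.0, "tz": 0.0, "spin": 0.0},
  {"tx": 0.0, "ty": 0.0, "tz": 0.0, "spin": 0.0},
])

```text
time_s: 4.15
ee_pos: [0.5224, 0.2341, 0.0967]
orientation: [0.124, -0.696, 0.696, -0.124]
wrist_force: [0.2, -1.1, -0.4]
opening: 0.0155
```

Call:
drive_tool([
  {"tx": 0.0, "ty": -0.02, "tz": 0.0, "spin": 0.0},
  {"tx": 0.0, "ty": -0.05, "tz": 0.0, "spin": 0.0},
  {"tx": 0.0, "ty": -0.09, "tz": 0.0, "spin": 0.0},
  {"tx": 0.0, "ty": -0.11, "tz": 0.0, "spin": 0.0},
  {"tx": 0.0, "ty": -0.12, "tz": 0.0, "spin": 0.0},
  {"tx": 0.0, "ty": -0.12, "tz": 0.0, "spin": 0.0},
])

```text
time_s: 4.75
ee_pos: [0.5226, 0.2345, 0.2174]
orientation: [-0.124, 0.696, -0.696, 0.125]
wrist_force: [-0.1, 0.1, -1.5]
opening: 0.0159
```

```bash
python3 - <<'E'
from h import *
T=snap('wrist','w2'); print(T,manip.observe()['opening'])
E
```

```text
[[-0.9382  0.0011  0.346   0.5226]
 [-0.346   0.0012 -0.9382  0.2345]
 [-0.0015 -1.     -0.0007  0.2174]
 [ 0.      0.      0.      1.    ]] 0.015602381635329355
```

View pics/w2.png

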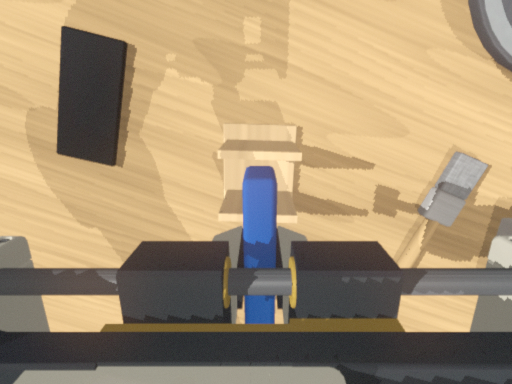

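Call:
drive_tool([
  {"tx": 0.008, "ty": 0.0, "tz": 0.02, "spin": -0.4},
  {"tx": 0.02, "ty": 0.0, "tz": 0.055, "spin": -1.0},
  {"tx": 0.035, "ty": 0.0, "tz": 0.095, "spin": -1.7},
  {"tx": 0.052, "ty": 0.0, "tz": 0.135, "spin": -2.4},
  {"tx": 0.068, "ty": 0.0, "tz": 0.175, "spin": -3.1},
  {"tx": 0.083, "ty": 0.0, "tz": 0.215, "spin": -3.8},
  {"tx": 0.098, "ty": 0.0, "tz": 0.255, "spin": -4.5},
  {"tx": 0.113, "ty": 0.0, "tz": 0.295, "spin": -5.2},
  {"tx": 0.128, "ty": 0.0, "tz": 0.335, "spin": -5.9},
  {"tx": 0.143, "ty": 0.0, "tz": 0.375, "spin": -6.6},
  {"tx": 0.152, "ty": 0.0, "tz": 0.398, "spin": -7.0},
  {"tx": 0.156, "ty": 0.0, "tz": 0.407, "spin": -7.1},
  {"tx": 0.156, "ty": 0.0, "tz": 0.407, "spin": -7.1},
  {"tx": 0.156, "ty": 0.0, "tz": 0.407, "spin": -7.1},
])

```text
time_s: 6.2
ee_pos: [0.5161, -0.2008, 0.2154]
orientation: [-0.441, 0.554, -0.553, 0.44]
wrist_force: [-0.2, 0.1, -1.9]
opening: 0.0158
```

```bash
python3 - <<'E'
from h import *
T=snap('wrist','w3'); np.save('T3',T); print(T,manip.observe()['qpos'])
E
```

```text
[[-0.225  -0.0022  0.9744  0.5161]
 [-0.9744  0.001  -0.225  -0.2008]
 [-0.0004 -1.     -0.0024  0.2154]
 [ 0.      0.      0.      1.    ]] [-0.1501  0.3558  0.5702  1.7962 -0.2183  1.0546  0.2748]
```

View pics/w3.png

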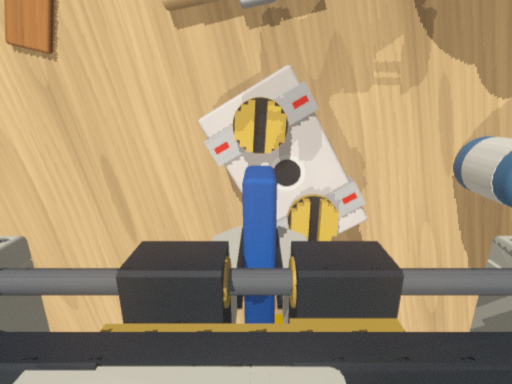

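```bash
python3 - <<'E'
from h import *
T=np.load('T3.npy'); im=cv2.imread('pics/w3.png'); 
b=im[85:165,190:330]; cv2.imwrite('pics/w3c.png',cv2.resize(b,None,fx=5,fy=5,interpolation=2))
hsv=cv2.cvtColor(im,cv2.COLOR_BGR2HSV)
m=cv2.inRange(hsv,(18,170,90),(30,255,255)); m[:85]=0;m[165:]=0;m[:,:225]=0;m[:,295:]=0
p=cv2.convexHull(cv2.findNonZero(m)); c,r=cv2.minEnclosingCircle(p); print(c,r,cv2.fitEllipse(p))
print(px2w('wrist',*c,.082,T))
for row in (107,115,125,135,145):
    x=np.flatnonzero(m[row]); g=np.diff(x); i=g.argmax(); print(row,x[i],x[i+1])
E
```

```text
Traceback (most recent call last):
cv2.error: OpenCV(4.12.0) /io/opencv/modules/imgproc/src/convhull.cpp:143: error: (-215:Assertion failed) total >= 0 && (depth == CV_32F || depth == CV_32S) in function 'convexHull'
```

View pics/w3c.png

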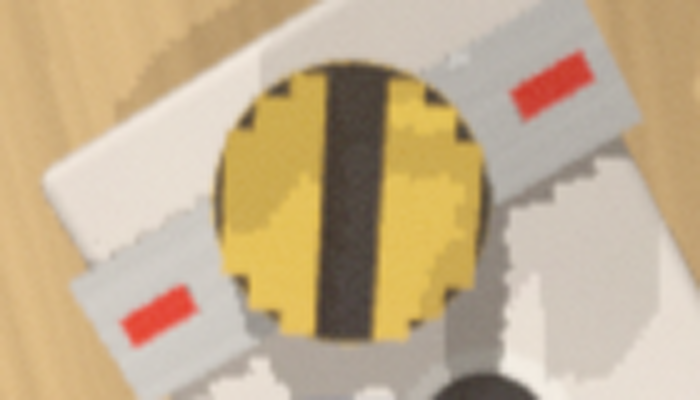

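```bash
python3 - <<'E'
from h import *
T=np.load('T3.npy')
f=lambda u,v,z=.082: px2w('wrist',u/5+190,v/5+85,z,T)
def tl(p): return (np.linalg.inv(T)@[*p,1])[:3]
c=f(352,202); print(c,tl(c))
a,b=f(357,70),f(347,335); print(tl(a),tl(b),'slot ang',np.degrees(np.arctan2(*(a-b)[[1,0]])))
r1,r2=f(553,85,.064),f(160,317,.064); print((r1+r2)/2,'marks',np.degrees(np.arctan2(*(r1-r2)[[1,0]])))
print('key dir',np.degrees(np.arctan2(T[1,0],T[0,0]))+180)
E
```

```text
[ 0.53   -0.1445  0.082 ] [-0.0579  0.1334  0.0011]
[-0.0821  0.1334  0.0021] [-0.0322  0.1334  0.0002] slot ang 74.83767241617171
[ 0.5296 -0.1461  0.064 ] marks 17.028896156842567
key dir 76.99990849494226
```

Call:
drive_tool([
  {"tx": -0.025, "ty": 0.0, "tz": 0.001, "spin": 0.27},
  {"tx": -0.057, "ty": 0.0, "tz": 0.001, "spin": 0.27},
  {"tx": -0.057, "ty": 0.02, "tz": 0.001, "spin": 0.27},
  {"tx": -0.057, "ty": 0.038, "tz": 0.001, "spin": 0.27},
  {"tx": -0.057, "ty": 0.038, "tz": 0.001, "spin": 0.27},
  {"tx": -0.057, "ty": 0.038, "tz": 0.001, "spin": 0.27},
])

```text
time_s: 6.85
ee_pos: [0.5304, -0.1454, 0.1787]
orientation: [-0.43, 0.562, -0.561, 0.43]
wrist_force: [-0.1, -0.1, -0.4]
opening: 0.0159
```

```bash
python3 - <<'E'
from h import *
T=snap('scene','s4',(160,130,110,90),7); print(T)
snap('wrist','w4')
E
```

```text
[[-0.2601 -0.0009  0.9656  0.5304]
 [-0.9656  0.0003 -0.2601 -0.1454]
 [-0.     -1.     -0.0009  0.1787]
 [ 0.      0.      0.      1.    ]]
```

View pics/s4.png

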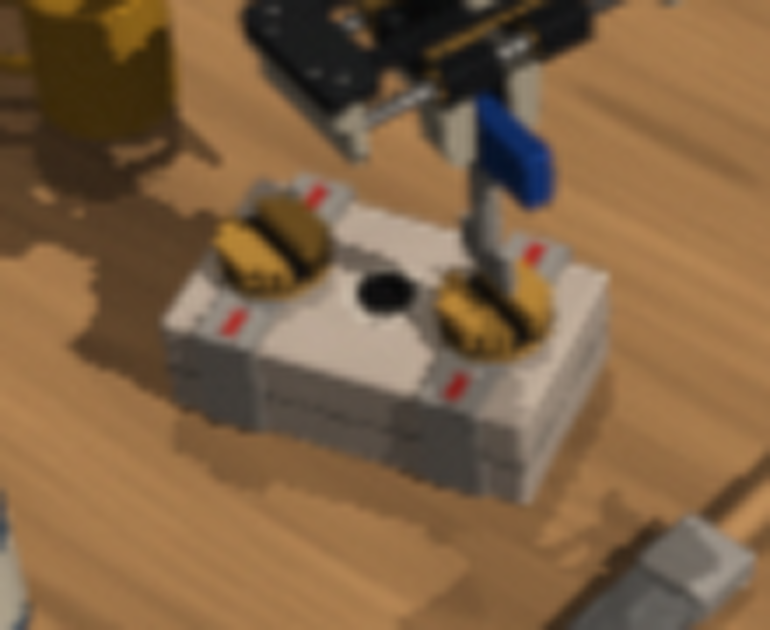

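The blade hangs over the near screw, in line with its slot (slot runs from about (480,285) to (530,340) in the crop). Going in.

Call:
drive_tool([
  {"tx": 0.0, "ty": 0.006, "tz": 0.0, "spin": 0.0},
  {"tx": 0.0, "ty": 0.012, "tz": 0.0, "spin": 0.0},
  {"tx": 0.0, "ty": 0.016, "tz": 0.0, "spin": 0.0},
  {"tx": 0.0, "ty": 0.02, "tz": 0.0, "spin": 0.0},
  {"tx": 0.0, "ty": 0.024, "tz": 0.0, "spin": 0.0},
  {"tx": 0.0, "ty": 0.024, "tz": 0.0, "spin": 0.0},
  {"tx": 0.0, "ty": 0.024, "tz": 0.0, "spin": 0.0},
])

```text
time_s: 7.65
ee_pos: [0.5304, -0.1464, 0.1547]
orientation: [-0.43, 0.562, -0.561, 0.43]
wrist_force: [0.7, -0.2, -1.9]
opening: 0.0157
```

```bash
python3 - <<'E'
from h import *
T=snap('scene','s5',(160,130,110,90),7); s=manip.observe(); print(T,s['wrist_force'],s['ft_torque'])
E
```

```text
[[-0.2611 -0.0001  0.9653  0.5304]
 [-0.9653  0.     -0.2611 -0.1464]
 [ 0.     -1.     -0.0001  0.1547]
 [ 0.      0.      0.      1.    ]] [ 0.4989  0.1928 -1.4692] [-0.0484  0.0925 -0.0268]
```

View pics/s5.png

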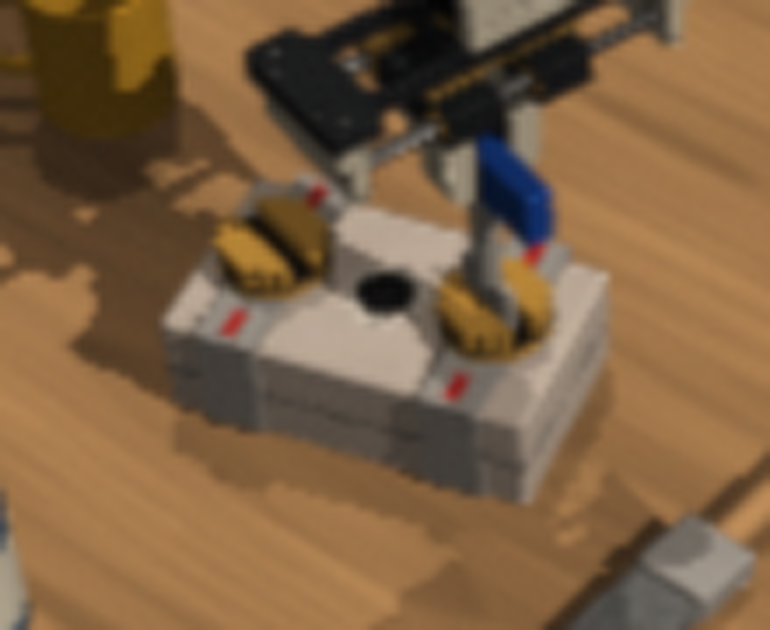

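Call:
drive_tool([
  {"tx": 0.0, "ty": 0.001, "tz": 0.0, "spin": 0.6},
  {"tx": 0.0, "ty": 0.001, "tz": 0.0, "spin": 1.2},
  {"tx": 0.0, "ty": 0.001, "tz": 0.0, "spin": 1.8},
  {"tx": 0.0, "ty": 0.001, "tz": 0.0, "spin": 2.4},
  {"tx": 0.0, "ty": 0.001, "tz": 0.0, "spin": 3.0},
  {"tx": 0.0, "ty": 0.001, "tz": 0.0, "spin": 3.6},
  {"tx": 0.0, "ty": 0.001, "tz": 0.0, "spin": 4.2},
  {"tx": 0.0, "ty": 0.001, "tz": 0.0, "spin": 4.8},
  {"tx": 0.0, "ty": 0.001, "tz": 0.0, "spin": 5.4},
  {"tx": 0.0, "ty": 0.001, "tz": 0.0, "spin": 6.0},
  {"tx": 0.0, "ty": 0.001, "tz": 0.0, "spin": 6.5},
  {"tx": 0.0, "ty": 0.001, "tz": 0.0, "spin": 7.0},
  {"tx": 0.0, "ty": 0.001, "tz": 0.0, "spin": 7.5},
  {"tx": 0.0, "ty": 0.001, "tz": 0.0, "spin": 8.0},
  {"tx": 0.0, "ty": 0.001, "tz": 0.0, "spin": 8.0},
  {"tx": 0.0, "ty": 0.001, "tz": 0.0, "spin": 8.0},
])

```text
time_s: 9.3
ee_pos: [0.5301, -0.1461, 0.1537]
orientation: [-0.068, 0.704, -0.704, 0.068]
wrist_force: [-2.1, 0.1, -1.7]
opening: 0.0161
```

```bash
python3 - <<'E'
from h import *
T=snap('scene','s6',(160,130,110,90),7); s=manip.observe(); print(T,s['wrist_force'],s['ft_torque'],s['qpos'])
E
```

```text
[[-0.9816 -0.0007  0.1907  0.5301]
 [-0.1907  0.0003 -0.9816 -0.1461]
 [ 0.0006 -1.     -0.0005  0.1537]
 [ 0.      0.      0.      1.    ]] [-2.2451  0.7572 -1.0286] [0.0762 0.8265 0.0304] [-0.4202  0.4864  0.8413  1.895  -0.4408  0.9565 -0.7537]
```

View pics/s6.png

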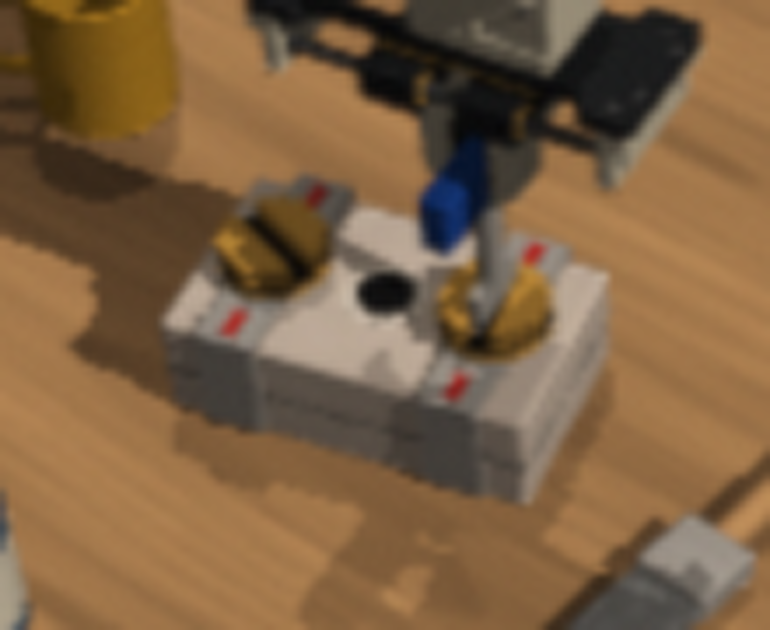

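Call:
drive_tool([
  {"tx": 0.0, "ty": 0.0, "tz": 0.0, "spin": 0.4},
  {"tx": 0.0, "ty": 0.0, "tz": 0.0, "spin": 0.8},
  {"tx": 0.0, "ty": 0.0, "tz": 0.0, "spin": 1.2},
  {"tx": 0.0, "ty": 0.0, "tz": 0.0, "spin": 1.2},
  {"tx": 0.0, "ty": 0.0, "tz": 0.0, "spin": 1.2},
])

```text
time_s: 9.85
ee_pos: [0.5303, -0.1462, 0.1537]
orientation: [0.009, -0.707, 0.707, -0.009]
wrist_force: [-2.7, 0.4, -2.2]
opening: 0.0161
```

```bash
python3 - <<'E'
from h import *
T=snap('scene','s7',(160,130,110,90),7); s=manip.observe(); print(T,s['wrist_force'],s['ft_torque'],s['qpos'])
E
```

```text
[[-0.9997 -0.0005  0.0256  0.5303]
 [-0.0256 -0.     -0.9997 -0.1462]
 [ 0.0005 -1.      0.      0.1537]
 [ 0.      0.      0.      1.    ]] [-3.9292  0.8386 -1.9082] [-0.0301  0.9369  0.9876] [-0.4479  0.5022  0.8886  1.8966 -0.4711  0.9669 -0.8885]
```

View pics/s7.png

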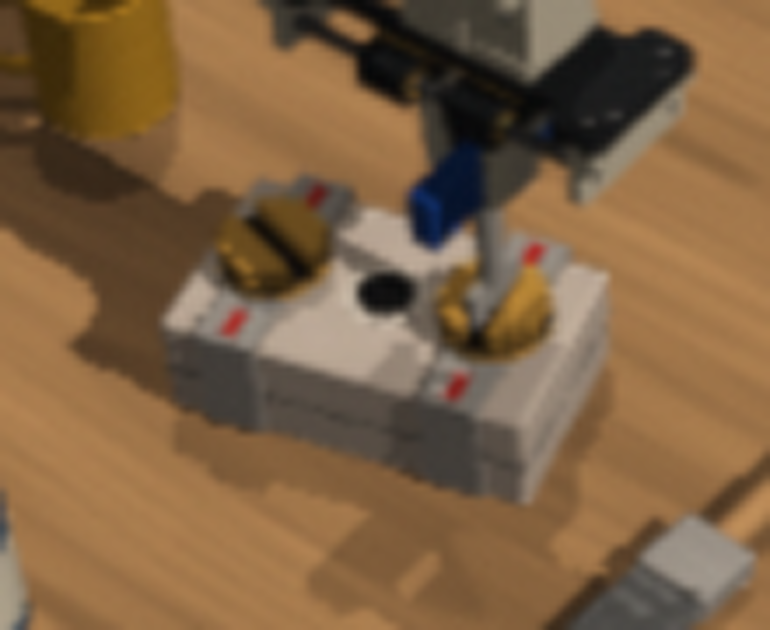

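Call:
drive_tool([
  {"tx": 0.0, "ty": 0.0, "tz": 0.0, "spin": -0.6},
  {"tx": 0.0, "ty": 0.0, "tz": 0.0, "spin": -1.2},
  {"tx": 0.0, "ty": 0.0, "tz": 0.0, "spin": -1.8},
  {"tx": 0.0, "ty": -0.003, "tz": 0.0, "spin": -1.8},
  {"tx": 0.0, "ty": -0.015, "tz": 0.0, "spin": -1.8},
  {"tx": 0.0, "ty": -0.04, "tz": 0.0, "spin": -1.8},
  {"tx": 0.0, "ty": -0.06, "tz": 0.0, "spin": -1.8},
  {"tx": -0.002, "ty": -0.062, "tz": 0.02, "spin": -2.8},
  {"tx": -0.005, "ty": -0.062, "tz": 0.05, "spin": -3.8},
  {"tx": -0.008, "ty": -0.062, "tz": 0.08, "spin": -4.8},
  {"tx": -0.011, "ty": -0.062, "tz": 0.11, "spin": -5.8},
  {"tx": -0.014, "ty": -0.062, "tz": 0.14, "spin": -6.8},
  {"tx": -0.016, "ty": -0.062, "tz": 0.163, "spin": -7.8},
  {"tx": -0.016, "ty": -0.062, "tz": 0.163, "spin": -8.8},
  {"tx": -0.016, "ty": -0.062, "tz": 0.163, "spin": -9.3},
  {"tx": -0.016, "ty": -0.062, "tz": 0.163, "spin": -9.3},
  {"tx": -0.016, "ty": -0.062, "tz": 0.163, "spin": -9.3},
  {"tx": -0.016, "ty": -0.062, "tz": 0.163, "spin": -9.3},
])

```text
time_s: 11.7
ee_pos: [0.5502, -0.3088, 0.2161]
orientation: [0.433, -0.559, 0.559, -0.433]
wrist_force: [0.3, 0.2, -2.2]
opening: 0.0155
```

```bash
python3 - <<'E'
from h import *
T=snap('wrist','w8'); np.save('T8',T); print(T,manip.observe()['qpos'])
im=cv2.imread('pics/w8.png'); cv2.imwrite('pics/w8c.png',cv2.resize(im[20:190,170:340],None,fx=3.5,fy=3.5,interpolation=2))
E
```

```text
[[-0.2495  0.0002  0.9684  0.5502]
 [-0.9684 -0.0002 -0.2495 -0.3088]
 [ 0.0002 -1.      0.0003  0.2161]
 [ 0.      0.      0.      1.    ]] [ 0.0506  0.4888  0.5674  1.6051 -0.2827  1.1304  0.4347]
```

View pics/w8c.png

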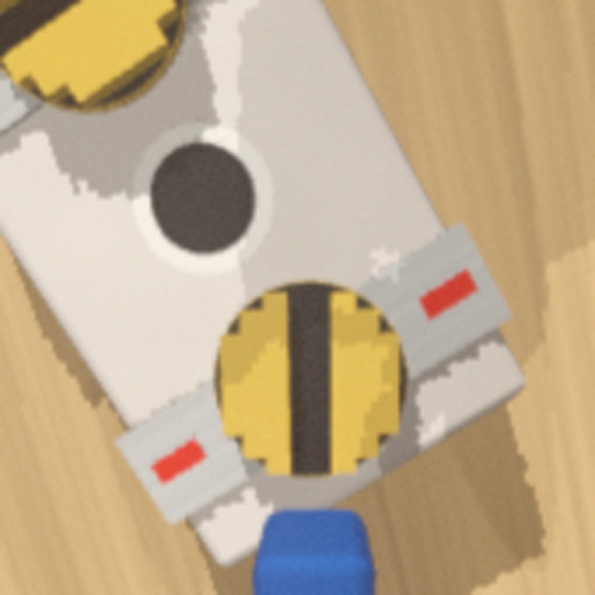

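```bash
python3 - <<'E'
from h import *
T=np.load('T8.npy')
f=lambda u,v,z=.082: px2w('wrist',u/3.5+170,v/3.5+20,z,T)
def tl(p): return (np.linalg.inv(T)@[*p,1])[:3]
c=f(310,378); print(c,tl(c))
a,b=f(308,285),f(311,470); print(tl(a),tl(b),'slot ang',np.degrees(np.arctan2(*(a-b)[[1,0]])))
print('key dir',np.degrees(np.arctan2(T[1,0],T[0,0]))+180)
im=cv2.imread('pics/w8.png');cv2.imwrite('pics/w8d.png',cv2.resize(im[160:340,170:350],None,fx=3.3,fy=3.3))
E
```

```text
[ 0.5634 -0.255   0.082 ] [-0.0554  0.134  -0.0006]
[-0.0799  0.134  -0.0011] [-0.0298  0.134  -0.0004] slot ang 76.4317324772042
key dir 75.54927214639032
```

View pics/w8d.png

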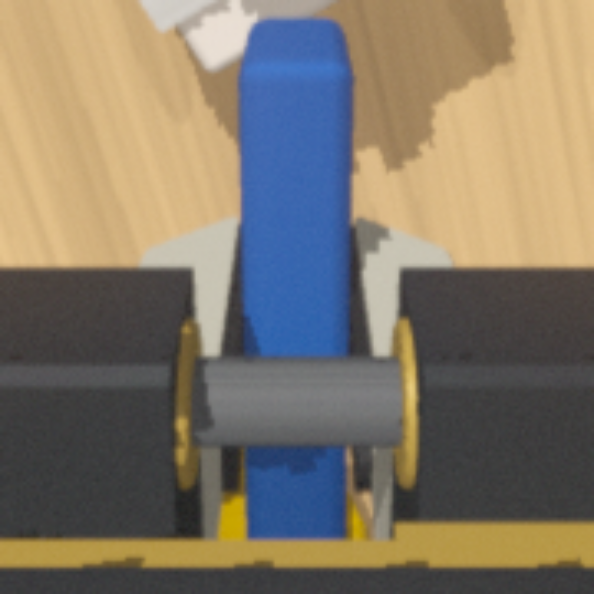

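Call:
drive_tool([
  {"tx": -0.025, "ty": 0.0, "tz": 0.0, "spin": -0.1},
  {"tx": -0.055, "ty": 0.0, "tz": -0.001, "spin": -0.1},
  {"tx": -0.055, "ty": 0.02, "tz": -0.001, "spin": -0.1},
  {"tx": -0.055, "ty": 0.035, "tz": -0.001, "spin": -0.1},
  {"tx": -0.055, "ty": 0.04, "tz": -0.001, "spin": -0.1},
  {"tx": -0.055, "ty": 0.045, "tz": -0.001, "spin": -0.1},
  {"tx": -0.055, "ty": 0.05, "tz": -0.001, "spin": -0.1},
  {"tx": -0.055, "ty": 0.055, "tz": -0.001, "spin": -0.1},
  {"tx": -0.055, "ty": 0.059, "tz": -0.001, "spin": -0.1},
  {"tx": -0.055, "ty": 0.062, "tz": -0.001, "spin": -0.1},
  {"tx": -0.055, "ty": 0.062, "tz": -0.001, "spin": -0.1},
  {"tx": -0.055, "ty": 0.062, "tz": -0.001, "spin": -0.1},
])

```text
time_s: 12.95
ee_pos: [0.5627, -0.2555, 0.1538]
orientation: [0.438, -0.555, 0.555, -0.438]
wrist_force: [-0.7, 0.4, -2.3]
opening: 0.0157
```

```bash
python3 - <<'E'
from h import *
T=snap('scene','s9',(160,130,110,90),7); s=manip.observe(); print(T,s['wrist_force'],s['ft_torque'],s['qpos'])
E
```

```text
[[-0.2341  0.0001  0.9722  0.5627]
 [-0.9722 -0.0001 -0.2341 -0.2555]
 [ 0.     -1.      0.0001  0.1538]
 [ 0.      0.      0.      1.    ]] [-0.165   0.6902 -2.1666] [-0.1235  0.0953  0.0293] [-0.0184  0.5249  0.5319  1.7107 -0.3089  0.9901  0.3896]
```

View pics/s9.png

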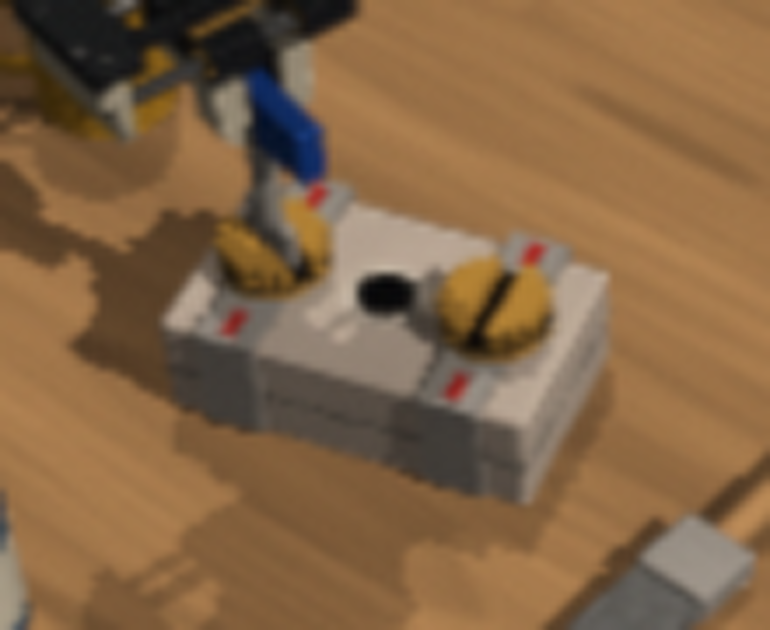

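Blade seated in screw B, and screw A's slot (485,335)–(520,285) points at its marks. Turning B.

Call:
drive_tool([
  {"tx": 0.0, "ty": 0.0, "tz": 0.0, "spin": 0.6},
  {"tx": 0.0, "ty": 0.0, "tz": 0.0, "spin": 1.2},
  {"tx": 0.0, "ty": 0.0, "tz": 0.0, "spin": 1.8},
  {"tx": 0.0, "ty": 0.0, "tz": 0.0, "spin": 2.4},
  {"tx": 0.0, "ty": 0.0, "tz": 0.0, "spin": 3.0},
  {"tx": 0.0, "ty": 0.0, "tz": 0.0, "spin": 3.6},
  {"tx": 0.0, "ty": 0.0, "tz": 0.0, "spin": 4.2},
  {"tx": 0.0, "ty": 0.0, "tz": 0.0, "spin": 4.8},
  {"tx": 0.0, "ty": 0.0, "tz": 0.0, "spin": 5.4},
  {"tx": 0.0, "ty": 0.0, "tz": 0.0, "spin": 6.0},
  {"tx": 0.0, "ty": 0.0, "tz": 0.0, "spin": 6.6},
  {"tx": 0.0, "ty": 0.0, "tz": 0.0, "spin": 7.2},
  {"tx": 0.0, "ty": 0.0, "tz": 0.0, "spin": 7.8},
  {"tx": 0.0, "ty": 0.0, "tz": 0.0, "spin": 8.4},
  {"tx": 0.0, "ty": 0.0, "tz": 0.0, "spin": 8.8},
  {"tx": 0.0, "ty": 0.0, "tz": 0.0, "spin": 9.2},
  {"tx": 0.0, "ty": 0.0, "tz": 0.0, "spin": 9.2},
  {"tx": 0.0, "ty": 0.0, "tz": 0.0, "spin": 9.2},
])

```text
time_s: 14.8
ee_pos: [0.5635, -0.2564, 0.1542]
orientation: [0.018, -0.706, 0.708, -0.019]
wrist_force: [3.3, -4.1, -4.7]
opening: 0.0157
```

```bash
python3 - <<'E'
from h import *
T=snap('scene','s10',(160,130,110,90),7); s=manip.observe(); print(T,s['wrist_force'],s['ft_torque'],s['qpos'])
E
```

```text
[[-0.9986  0.0016  0.0522  0.5635]
 [-0.0523 -0.0022 -0.9986 -0.2564]
 [-0.0015 -1.      0.0023  0.1542]
 [ 0.      0.      0.      1.    ]] [ 2.491  -5.0814 -4.5598] [-1.5118 -0.748   0.6851] [-0.2219  0.6175  0.8817  1.7262 -0.538   1.0561 -0.6757]
```

View pics/s10.png

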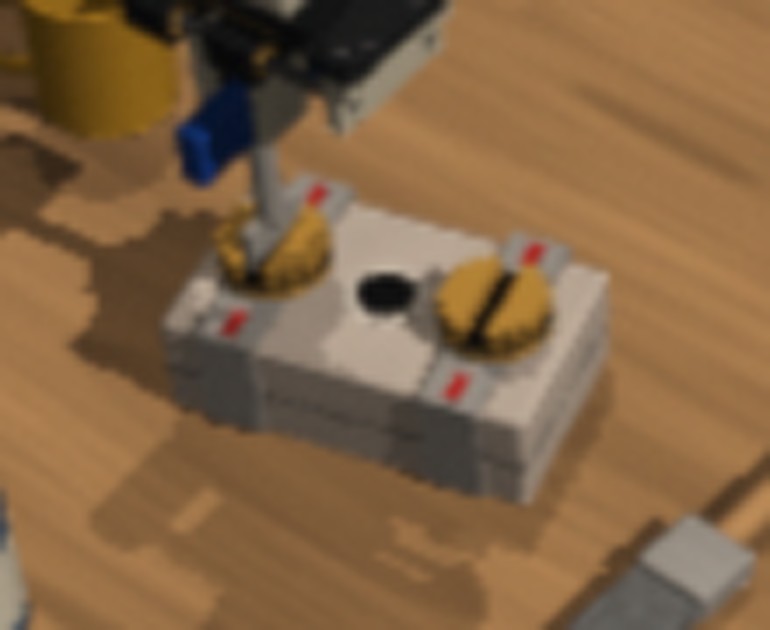

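Call:
drive_tool([
  {"tx": 0.0, "ty": 0.001, "tz": 0.0, "spin": 0.2},
  {"tx": 0.0, "ty": 0.001, "tz": 0.0, "spin": 0.4},
  {"tx": 0.0, "ty": 0.001, "tz": 0.0, "spin": 0.4},
  {"tx": 0.0, "ty": 0.001, "tz": 0.0, "spin": 0.4},
])

```text
time_s: 15.25
ee_pos: [0.5637, -0.2563, 0.154]
orientation: [-0.002, -0.707, 0.708, 0.001]
wrist_force: [2.4, -3.3, 5.8]
opening: 0.0162
```

Call:
drive_tool([
  {"tx": 0.0, "ty": 0.0, "tz": 0.0, "spin": -0.6},
  {"tx": 0.0, "ty": 0.0, "tz": 0.0, "spin": -1.2},
  {"tx": 0.0, "ty": 0.0, "tz": 0.0, "spin": -1.9},
  {"tx": 0.0, "ty": 0.0, "tz": 0.0, "spin": -1.9},
  {"tx": 0.0, "ty": -0.003, "tz": 0.0, "spin": -1.9},
  {"tx": 0.0, "ty": -0.015, "tz": 0.0, "spin": -1.9},
  {"tx": 0.0, "ty": -0.04, "tz": 0.0, "spin": -1.9},
  {"tx": 0.0, "ty": -0.065, "tz": 0.0, "spin": -1.9},
  {"tx": 0.0, "ty": -0.065, "tz": 0.0, "spin": -1.9},
  {"tx": 0.0, "ty": -0.065, "tz": 0.0, "spin": -1.9},
])

```text
time_s: 16.25
ee_pos: [0.5629, -0.2552, 0.2183]
orientation: [-0.091, 0.701, -0.701, 0.092]
wrist_force: [-0.1, 0.1, -1.5]
opening: 0.016
```

```bash
python3 - <<'E'
from h import *
T=snap('scene','s11',(160,130,110,90),7); s=manip.observe(); print(T,s['wrist_force'],s['ft_torque'],s['qpos'])
snap('wrist','w11')
E
```

```text
[[-0.9667  0.001   0.2559  0.5629]
 [-0.2559  0.0002 -0.9667 -0.2552]
 [-0.0011 -1.      0.0001  0.2183]
 [ 0.      0.      0.      1.    ]] [ 0.3113  0.4935 -2.7274] [-0.0068  0.1066  0.026 ] [-0.2231  0.5365  0.8707  1.6515 -0.4403  1.1628 -0.5544]
```

View pics/s11.png

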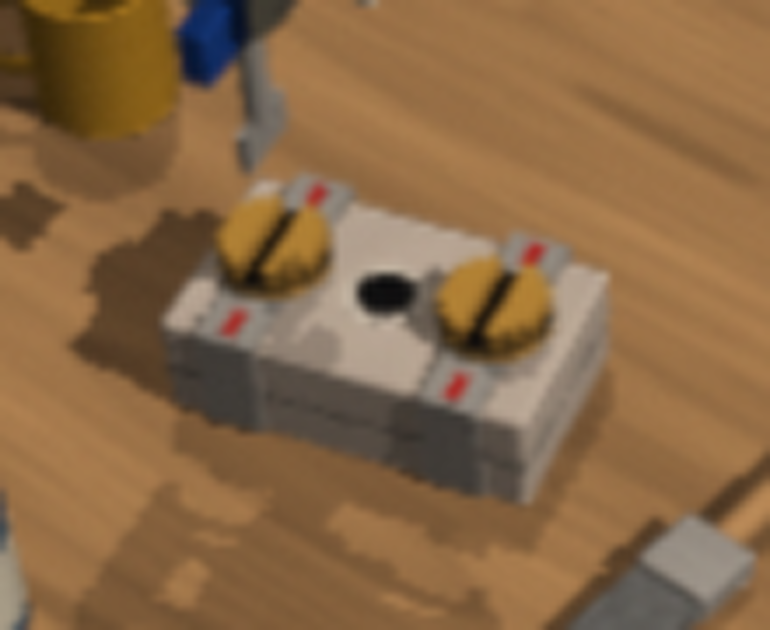

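View pics/w11.png

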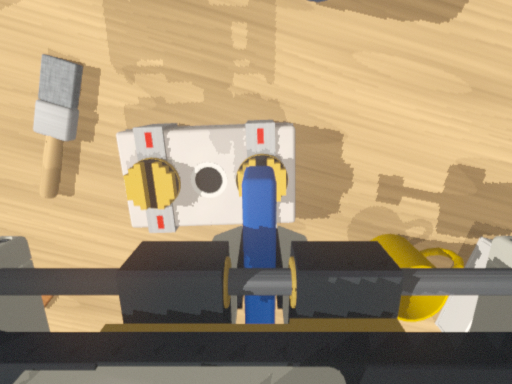

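Call:
drive_tool([
  {"tx": -0.003, "ty": 0.0, "tz": -0.02, "spin": 0.0},
  {"tx": -0.01, "ty": 0.0, "tz": -0.055, "spin": 0.0},
  {"tx": -0.017, "ty": 0.0, "tz": -0.095, "spin": -0.1},
  {"tx": -0.024, "ty": 0.0, "tz": -0.135, "spin": -0.2},
  {"tx": -0.031, "ty": 0.0, "tz": -0.175, "spin": -0.2},
  {"tx": -0.038, "ty": 0.0, "tz": -0.215, "spin": -0.3},
  {"tx": -0.045, "ty": 0.0, "tz": -0.255, "spin": -0.4},
  {"tx": -0.052, "ty": 0.0, "tz": -0.295, "spin": -0.4},
  {"tx": -0.06, "ty": 0.0, "tz": -0.335, "spin": -0.5},
  {"tx": -0.067, "ty": 0.0, "tz": -0.375, "spin": -0.6},
  {"tx": -0.074, "ty": 0.0, "tz": -0.415, "spin": -0.67},
  {"tx": -0.081, "ty": 0.0, "tz": -0.455, "spin": -0.67},
  {"tx": -0.085, "ty": 0.0, "tz": -0.475, "spin": -0.67},
  {"tx": -0.086, "ty": 0.0, "tz": -0.484, "spin": -0.67},
  {"tx": -0.086, "ty": 0.0, "tz": -0.484, "spin": -0.67},
  {"tx": -0.086, "ty": 0.0, "tz": -0.484, "spin": -0.67},
  {"tx": -0.086, "ty": 0.0, "tz": -0.484, "spin": -0.67},
])

```text
time_s: 18.05
ee_pos: [0.522, 0.2324, 0.2179]
orientation: [0.123, -0.696, 0.696, -0.123]
wrist_force: [-0.9, -0.4, -1.3]
opening: 0.0158
```

```bash
python3 - <<'E'
from h import *
T=snap('wrist','w12'); print(T)
snap('scene','s12',(290,190,80,80),7)
E
```

```text
[[-0.9393  0.0001  0.343   0.522 ]
 [-0.343  -0.0004 -0.9393  0.2324]
 [ 0.     -1.      0.0004  0.2179]
 [ 0.      0.      0.      1.    ]]
```

View pics/w12.png

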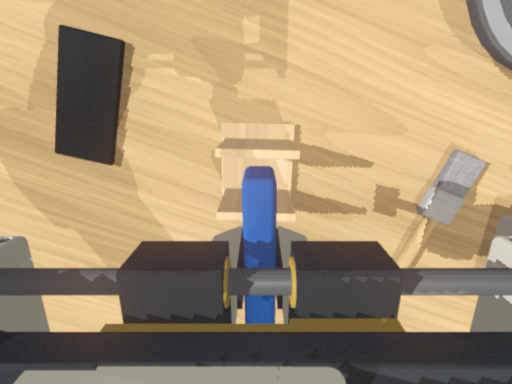

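View pics/s12.png

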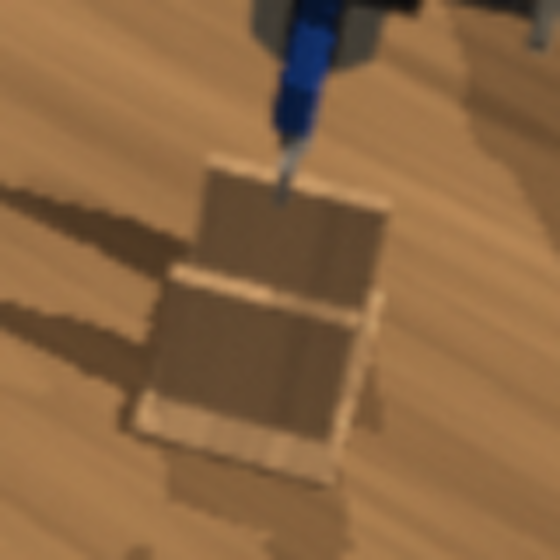

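Call:
drive_tool([
  {"tx": 0.0, "ty": 0.03, "tz": -0.001, "spin": 0.0},
  {"tx": 0.0, "ty": 0.06, "tz": -0.002, "spin": 0.0},
  {"tx": 0.0, "ty": 0.09, "tz": -0.002, "spin": 0.0},
  {"tx": 0.0, "ty": 0.108, "tz": -0.002, "spin": 0.0},
  {"tx": 0.0, "ty": 0.115, "tz": -0.002, "spin": 0.0},
  {"tx": 0.0, "ty": 0.12, "tz": -0.002, "spin": 0.0},
  {"tx": 0.0, "ty": 0.12, "tz": -0.002, "spin": 0.0},
  {"tx": 0.0, "ty": 0.12, "tz": -0.002, "spin": 0.0},
])

```text
time_s: 18.95
ee_pos: [0.5216, 0.2364, 0.0987]
orientation: [-0.124, 0.696, -0.696, 0.125]
wrist_force: [-0.0, 0.3, -1.4]
opening: 0.0157
```

```bash
python3 - <<'E'
from h import *
snap('scene','s13',(290,190,80,80),7); s=manip.observe(); print(s['ee_pos'],s['wrist_force'],s['opening'])
E
```

```text
[0.5216 0.2365 0.0987] [-0.5666  0.1557 -1.7499] 0.01578802815638649
```

View pics/s13.png

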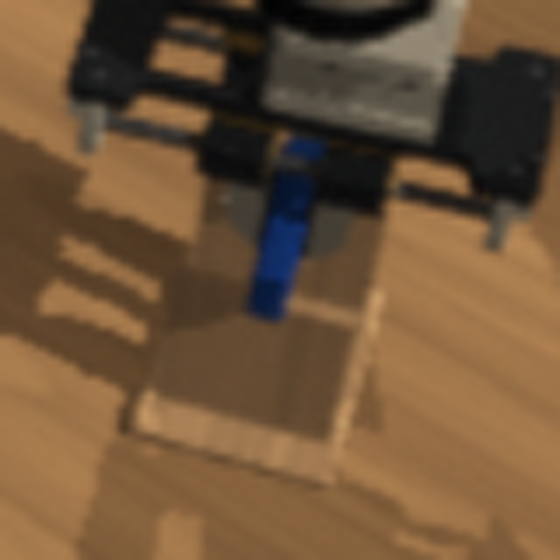

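Call:
drive_tool([
  {"tx": 0.0, "ty": 0.001, "tz": 0.0, "spin": 0.0},
  {"tx": 0.0, "ty": 0.002, "tz": 0.0, "spin": 0.0},
  {"tx": 0.0, "ty": 0.002, "tz": 0.0, "spin": 0.0},
])

```text
time_s: 19.3
ee_pos: [0.5213, 0.2366, 0.0967]
orientation: [-0.124, 0.696, -0.696, 0.125]
wrist_force: [-2.7, -0.8, 7.5]
opening: 0.0158
```

Call:
drive_tool([
  {"tx": 0.0, "ty": 0.0, "tz": 0.0, "spin": 0.0},
  {"tx": 0.0, "ty": 0.0, "tz": 0.0, "spin": 0.0},
  {"tx": 0.0, "ty": 0.0, "tz": 0.0, "spin": 0.0},
  {"tx": 0.0, "ty": 0.0, "tz": 0.0, "spin": 0.0},
  {"tx": 0.0, "ty": 0.0, "tz": 0.0, "spin": 0.0},
  {"tx": 0.0, "ty": 0.0, "tz": 0.0, "spin": 0.0},
  {"tx": 0.0, "ty": 0.0, "tz": 0.0, "spin": 0.0},
  {"tx": 0.0, "ty": 0.0, "tz": 0.0, "spin": 0.0},
], hand=0.6)

```text
time_s: 20.1
ee_pos: [0.5209, 0.2363, 0.0957]
orientation: [0.124, -0.696, 0.696, -0.124]
wrist_force: [-0.2, -0.4, -0.4]
opening: 0.0555
```

Call:
drive_tool([
  {"tx": 0.0, "ty": -0.01, "tz": 0.0, "spin": 0.0},
  {"tx": 0.0, "ty": -0.03, "tz": 0.0, "spin": 0.0},
  {"tx": 0.0, "ty": -0.06, "tz": 0.0, "spin": 0.0},
  {"tx": 0.0, "ty": -0.1, "tz": 0.0, "spin": 0.0},
  {"tx": 0.0, "ty": -0.14, "tz": 0.0, "spin": 0.0},
  {"tx": 0.0, "ty": -0.14, "tz": 0.0, "spin": 0.0},
  {"tx": 0.0, "ty": -0.14, "tz": 0.0, "spin": 0.0},
])

```text
time_s: 20.8
ee_pos: [0.5214, 0.2365, 0.237]
orientation: [-0.123, 0.697, -0.696, 0.125]
wrist_force: [-0.1, 0.8, -0.6]
opening: 0.055
```

```bash
python3 - <<'E'
from h import *
T=snap('wrist','w14'); print(T)
snap('scene','s14',(290,190,80,80),7)
E
```

```text
[[-0.9383  0.0018  0.3458  0.5214]
 [-0.3458  0.0017 -0.9383  0.2365]
 [-0.0022 -1.     -0.0009  0.237 ]
 [ 0.      0.      0.      1.    ]]
```

View pics/w14.png

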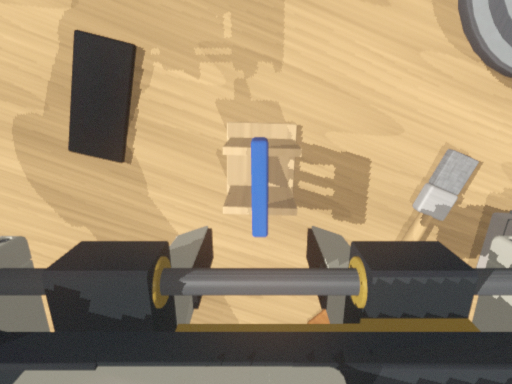

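View pics/s14.png

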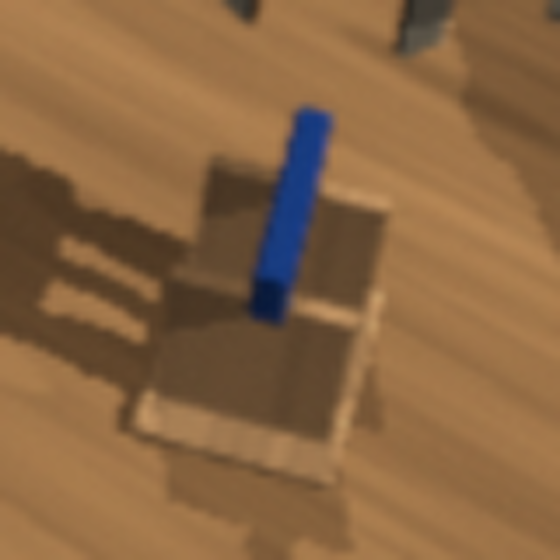

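```bash
python3 - <<'E'
from h import *
T=tool(); im=cv2.imread('pics/w14.png')
t=lambda u,v,z:(np.linalg.inv(T)@[*px2w('wrist',u,v,z,T),1])[0]
print('cheek outer far/near',t(260,146,.095),t(260,213,.095),'handle',t(260,138,.127),t(260,236,.127))
cv2.imwrite('pics/w14c.png',cv2.resize(im[110:250,200:320],None,fx=4,fy=4,interpolation=2))
snap('top','t14',(90,140,330,90),2.4)
E
```

```text
cheek outer far/near -0.03690777668964251 0.034991347561205366 handle -0.04860073621952865 0.04688906782831426
```

View pics/w14c.png

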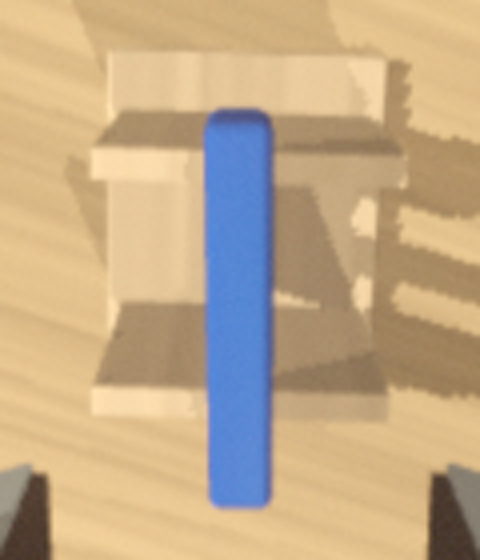

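View pics/t14.png

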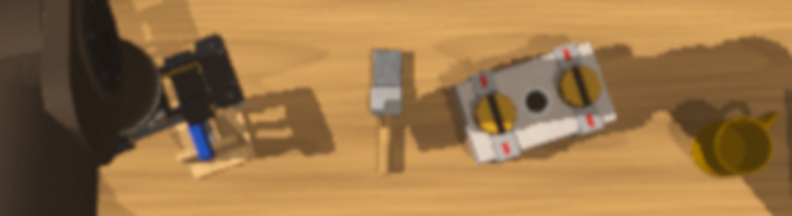

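```bash
python3 -c "
from cell import job_done,manip
print(manip.observe()['time_s']); print(job_done())"
```

```text
20.95
the job is handed in; nothing more can be done
None
```

I took the key from its rack, turned both clamp screws home with it, hung it back and handed the job in at 20.95 s. The hand-in reported no verdict.

**Screws:** Each was turned clockwise until the wrist torque rose to about 0.7–1.0 N m, well above the 0.12 N m friction, which I read as the stop. In the last scene and top pictures both slots point at their red marks, so they should be near 1.2 rad; the screw angles themselves could not be read.

**Key:** The wrist picture puts the handle's middle within about 1 mm of the cheeks' middle along the handle. It lies across both cheeks, a little to one side along them as it was at the start, and it looks upright. The gripper is open and well above the rack.

**Bystanders:** The arm went nowhere near the mug, phone or brush, and they look unmoved in the last views. I did not measure their positions.

The highest wrist force I read between moves was about 8 N. No check failed or disagreed, apart from the first move call, which was refused over a missing field and moved nothing.

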